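Set the bench marker over to a hex spacer

ROBOT

A 7-joint arm with a two-finger parallel gripper is mounted at the origin on the work surface. World frame = base frame: x ahead of the robot, y to its left, z up, the work surface at z = 0. Lengths are in m, angles in degrees, forces in N, time in s.
With the tool pointing down it reaches from about 0.425 to 0.875 m from the base axis. Payload 4.7 kg.
Tool frame: the origin (TCP) lies midway between the tips of the shut fingers; the grasp point (between the pads) lies 19 mm behind it; z points along the fingers, y is the line along which they close (so a half turn about z gives the same grasp; the last joint's range is limited). The gripper opens to 87 mm and grips with 3 to 60 N. Pads are 19 mm wide; open, the fingers measure 117 mm over their backs; the gripper's body (75 mm by 190 mm) begins 51 mm behind the grasp point.
Start: joints at [76.897, 18.392, -4.016, 83.108, 1.295, 78.541, -3.26], TCP at [0.156, -0.631, 0.223] pointing down, gripper open.
Joint ranges: [-163.93, 163.93], [-17.29, 119.83], [-79.2, 71.16], [3.27, 140.29], [-89.18, 269.18], [5.43, 117.66], [-154.24, 154.24]. Speed limits (degrees/s): [147.25, 147.25, 180, 180, 180, 180, 180].

INTERFACE

Orientations are given as [roll, pitch, yaw] about the fixed x, y, z axes, in that order (R = Rz(yaw) Ry(pitch) Rx(roll)).
In Python, from cell import env, viewer, boxes_of, masks_of gives the robot as it stands. The module is installed in compiled form; this text tells all that it offers.
- The arm moves only by the tool apply_moves, never from a script. Its argument "moves" is a list of rows, each a list of 7 numbers: the shift along the tool's x, y, z scaled (see below), then the turn, a rotation vector about the tool's x, y, z scaled (see below), then the opening, from 0 (shut) to 1 (fully open). A call has 1 to 20 rows; each row is the pose to reach, as a shift and turn from the pose commanded when the call began, along the tool's axes at that moment; what a row does not reach only later rows make up. The controller multiplies each number of a shift by 0.2 m and each number of a turn by 1.5 rad. A row lasts 1/10 s, in which the tool goes at most 50 mm and 8.59 degrees, less where a joint would pass 70% of its speed; a pose out of reach is approached as far as the arm can. A call with a number of a shift or a turn outside -1 to 1 is refused whole. A call with a gripper value outside its range is refused whole. The fingers move at their own pace and stop on an object; "grip_force" is the grip in N (left out, the last holds). Time passes only in rows, so rows that repeat a pose let the fingers close. It gives the time, the measured TCP pose, the force, the opening and the grip force at its end, in the units of the state.
- env.get_obs(): the state, without advancing time (a new reading comes with each control period).
- viewer.read_camera(name): name is "scene" or "top" or "wrist"; returns the picture (384x512x3 uint8, red, green, blue); there is no depth.
- viewer.get_calibration(name): a dict with "fov_y" (degrees; the focal length in pixels is half the picture's height over the tangent of half this angle, whatever the lens; pixels are square), "cx", "cy" (the principal point, pixels), "position" and "orientation" of the camera in the world. Camera axes: x right, y up, looking along -z (the intrinsics and any distortion apply to the point x, -y, -z); pixel columns grow to the right and rows downward; lengths in m; the calibration is good to about 2 mm. The wrist camera is an equidistant fisheye: a pixel r from the principal point sees the ray r / f radians off the axis. A picture is of the moment at which its call begins: read the wrist's pose just before it. get_calibration takes no time and is no camera call; for the wrist camera it gives the pose at the moment of the call.
- env.sign_off(): hands the job in; it is judged then, once.
Trained networks look in the newest picture that a camera, given by its name, has taken for a name from the list of things; names that differ only in an ending like _2 or _b are one class to them, and where a whole thing is asked for, a point or a joint stands for the part that bears it (a point fixed in the world has none). Each returns a list of dicts, best first, with "conf" (0 to 1); they miss things now and then, are a little off and sometimes report something else, mostly with a low value. They report only what shows in the picture. A call takes as long as a camera call. They do not tell look-alikes from the thing itself.
- boxes_of(camera, target): "location" ([column, row] in pixels, amid what is visible of it).
- masks_of(camera, target): "pixels" (384x512 bool, what is visible of it) and "location" ([column, row] in pixels, amid what is visible of it).
The state is a dict: "time_s": time; "qpos": joint angles; "joint_velocities": joint speeds; "effort": joint torques, N m; "tool_pos": TCP position; "tool_rot": TCP orientation; "force": force on the tool from outside, world axes, zero at the start; "wrist_torque": the same for the moment, N m; "grip_width": finger opening in m; "grasp_force": force on a finger pad.
Only numpy, scipy, OpenCV 4.12 (cv2) and the standard library are available. Lean on these libraries where they do the work, as an engineer would, in place of code of your own. Each camera call takes 0.05 s, during which the arm holds its last target. There are 200 camera calls.

TASK

The bench marker last ran round bar; set it up for the steel hex spacer lying on the teal pad. Lay the spacer flat along the marker's anvil, its side up against the brass fence and centred on it, with the flat that carries the blue dye facing up, setting it down rather than dropping it, and press the yellow hexagon key on the console fully home so that it stays down and the white round-bar key pops up. Do not press the green or red key, do not bump the marker hard, leave the hammer, jig, dye jar and punch where they are, and take the hand away.

Things in the scene. Friction and masses are not known exactly. Their poses are not given: they have to be found in the camera images.
- marker: Bench marking machine, fixed. Grey base plate 190 mm (its x) by 400 mm (its y, from -70 to +330), 18 mm thick. Origin on the bench below the loading station; z up, its x points away from the robot within 23 degrees, y to the left. At the origin the shuttle plate (150 mm in x, 95 in y, top 44 mm above the bench) is locked in its loading place; on it a dark anvil with a short brass fence.
- nest (a point): Point on the anvil's flat top, 60 mm above the bench, over which the spacer's centre must come to lie; axes as marker. The anvil top reaches from x = -26 mm to the fence at x = +18.5 mm (half the spacer's 37 mm over edges), and y +-22 mm. Spacer ends and fingers may overhang it in y; beside it the next surface is the shuttle plate, 16 mm lower.
- fence (a point): Middle of the upper edge of the brass fence's upright face (the face looks to -x of marker, towards the robot); 26 mm above the anvil top. The fence is 36 mm wide in y and 12 mm thick.
- stylus_tip (a point): Tip of the stylus, 126 mm above the bench, under the green marking head left of the anvil (head: in marker's frame x -63 to 53, y 114 to 230, z 180 to 300 mm). Behind it the column: x 27 to 83, y 235 to 305 mm, with a handwheel up to 406 mm. Nothing overhangs the anvil.
- spacer: Loose hex spacer, 32 mm across flats (37 over edges), 50 mm long, dark bore in each end, about 0.29 kg; ends alike. Origin at its centre, x along its length, z the outward normal of the flat painted blue. It starts lying on a flat on the pad, centre 19 mm above the bench, blue flat facing sideways and 30 degrees upward: 60 degrees of roll from facing up. Any direction on the pad.
- console: Grey control console, fixed, 120 mm (its x) by 176 mm (its y) by 62 mm high, origin under its centre, z up, x away from the robot within 23 degrees. A red stop mushroom (28 mm wide, up to 19 mm above the top) stands behind the keys at x = +37, y = +58 mm.
- keybank (a point): Middle of the row of four keys, on the console's top (62 mm above the bench). The row runs along console y, 30 mm between key centres, colours in any order; caps 34 mm (x) by 22 mm (y), tops 16 mm above here when up. Interlocked: springs return the keys; a key pressed right down latches and frees the one latched before, which pops up.
- pad: Thin teal pad fixed to the bench, 270 mm (its x) by 250 mm (its y), 3 mm thick, origin under its centre.
- hammer: Bystander: small bench hammer lying on the pad, wooden handle along its x (x -115 to +98 mm), steel head across it at x = +100 mm (y -38 to +48 mm), 20 mm high. Origin under the handle.
- drill_jig: Bystander: small steel drill jig, 44 x 30 mm, 30 mm high (35 with its screw heads), origin under its centre.
- dye_bottle: Bystander: small upright jar of layout dye, 38 mm diameter, 75 mm high, origin under its centre.
- punch: Bystander: hexagonal steel punch lying along its x (x -48 to +78 mm), about 13 mm thick, origin under it.
- key_round_top (a point): Centre of the top of the key with the WHITE cap with a black round dot; z up, axes as console.
- key_round (a joint): Travel of the key with the WHITE cap with a black round dot, m: 0 up, grows as it is pressed straight down; end of travel 0.0115 (about 4 N on the way), rests at about 0.008 when latched down. Latched down at the start.
- key_square_top (a point): Centre of the top of the key with the GREEN cap with a black square; z up, axes as console.
- key_square (a joint): Travel of the key with the GREEN cap with a black square, m: 0 up, grows as it is pressed straight down; end of travel 0.0115 (about 4 N on the way), rests at about 0.008 when latched down. Up at the start.
- key_flat_top (a point): Centre of the top of the key with the RED cap with a narrow black bar; z up, axes as console.
- key_flat (a joint): Travel of the key with the RED cap with a narrow black bar, m: 0 up, grows as it is pressed straight down; end of travel 0.0115 (about 4 N on the way), rests at about 0.008 when latched down. Up at the start.
- key_hex_top (a point): Centre of the top of the key with the YELLOW cap with a black hexagon; z up, axes as console.
- key_hex (a joint): Travel of the key with the YELLOW cap with a black hexagon, m: 0 up, grows as it is pressed straight down; end of travel 0.0115 (about 4 N on the way), rests at about 0.008 when latched down. Up at the start.
Things that resemble listed ones, but are neither listed nor needed, are in the scene too. What is shaped like the spacer but pink or purple is not meant.

How it is judged (in metres and radians):
At the end, for the whole second after the job is handed in: Spacer at rest on the anvil: blue flat up within 6 degrees, lengthwise along the fence within 7, its edge within 4 mm of the fence, its middle within 10 mm of the fence's middle. Yellow hexagon key stays down (over 6.5 mm); white, green and red keys up (under 2 mm) (angle between spacer's own z axis and vertical below 0.1 rad and x of spacer in the frame of nest between -0.0045 and 0.003 m and y of spacer in the frame of nest between -0.01 and 0.01 m and z of spacer in the frame of nest between 0.013 and 0.019 m and angle between the x axis of spacer and the y axis of nest, either way round below 0.12 rad and linear speed of spacer below 0.01 m/s and value of joint key_hex above 0.0065 m and value of joint each of key_round, key_square, key_flat below 0.002 m); the robot touches nothing.
It fails at once if the hammer, drill jig, dye jar or punch shifted more than 20 mm (distance of any of hammer, drill_jig, dye_bottle, punch from where it was at the start of the episode above 0.02 m).
It fails at once if a wrong key (green or red) pressed more than half way (value of joint any of key_square, key_flat above 0.005 m).
It fails at once if the marker bumped by the robot with more than 40 N (contact force between any of the arm, the fingers and marker above 40 N).
It fails at once if the spacer dropped: moving faster than 0.5 m/s with no finger on it (linear speed of spacer above 0.5 m/s and contact force between the fingers and spacer below 0.1 N).
It also fails if it takes over 58 s, if anything falls off the work surface, if the arm or the gripper's body presses on something with over 40 N, if the wrist force passes 120 N, or if a joint passes its speed limit or range.

## Working session

There is one attempt and no reset: what is moved stays moved. The work goes in short steps, Python scripts to look and compute and a tool call to move; the robot and the scene stay as the last step left them, time stands still between calls to the robot, and variables do not carry over. Pictures are saved under pics/ and viewed, at most 10 in all, crops included, and the job is handed in when it is done.

Besides the shell and the picture viewer there is one more tool, called by a JSON object that holds its "op" and its "data", one argument or row to a line. apply_moves: Moves the arm, as the interface text tells. Shifts and turns lie within -1 to 1; 1 stands for 0.2 m of shift or 1.5 rad of turn. Its arguments: {"type":"object","properties":{"moves":{"type":"array","items":{"type":"array","items":{"type":"number","minimum":-1,"maximum":1}}},"grip_force":{"type":"number"}},"required":["moves"]}

```bash
mkdir -p pics
cat > h.py <<'E'
import numpy as np, cv2
from scipy.spatial.transform import Rotation as R
from cell import env, viewer, boxes_of, masks_of
def Rm(o):
    o=np.array(o,float)
    if o.shape==(3,3): return o
    if o.shape==(4,): raise SystemExit('quat '+str(o))
    return R.from_euler('xyz',o,degrees=True).as_matrix()
def ray(c,cal,px,wrist=False):
    f=192/np.tan(np.radians(cal['fov_y'])/2)
    u=(px[0]-cal['cx']);v=(px[1]-cal['cy'])
    if wrist:
        r=np.hypot(u,v);t=r/f;d=np.array([u/r*np.sin(t),-v/r*np.sin(t),-np.cos(t)]) if r>0 else np.array([0,0,-1.])
    else: d=np.array([u/f,-v/f,-1.])
    d=Rm(cal['orientation'])@d
    return np.array(cal['position']),d/np.linalg.norm(d)
def onz(cam,cal,px,z):
    p,d=ray(cam,cal,px,cam=='wrist'); return p+d*(z-p[2])/d[2]
def proj(cam,cal,P):
    f=192/np.tan(np.radians(cal['fov_y'])/2)
    q=Rm(cal['orientation']).T@(np.array(P)-np.array(cal['position']))
    x,y,z=q[0],-q[1],-q[2]
    if cam=='wrist':
        r=np.hypot(x,y);t=np.arctan2(r,z);return np.array([cal['cx']+f*t*x/r,cal['cy']+f*t*y/r])
    return np.array([cal['cx']+f*x/z,cal['cy']+f*y/z])
def tri(rays):
    A=np.zeros((3,3));b=np.zeros(3)
    for p,d in rays:
        M=np.eye(3)-np.outer(d,d);A+=M;b+=M@p
    return np.linalg.solve(A,b)
E
cat > a.py <<'E'
from h import *
o=env.get_obs();print({k:np.round(v,3) for k,v in o.items()})
ims={}
for c in ('scene','top','wrist'):
    cal=viewer.get_calibration(c);ims[c]=viewer.read_camera(c);print(c,cal)
    cv2.imwrite(f'pics/{c}0.png',cv2.cvtColor(ims[c],cv2.COLOR_RGB2BGR))
for c in ('scene','top'):
    for n in ('spacer','nest','fence','stylus_tip','keybank','key_hex_top','key_round_top','key_square_top','key_flat_top','pad','hammer','drill_jig','dye_bottle','punch','marker','console'):
        print(c,n,[(np.round(b['location'],1).tolist(),round(b['conf'],2)) for b in boxes_of(c,n)[:3]])
cv2.imwrite('pics/st.png',cv2.cvtColor(np.hstack([ims['scene'],ims['top']]),cv2.COLOR_RGB2BGR))
E
python3 a.py
```

```text
{'time_s': np.float64(0.0), 'qpos': array([76.899, 18.439, -4.015, 83.178,  1.296, 78.54 , -3.259]), 'joint_velocities': array([ 0.078, -0.003,  0.057,  0.031,  0.005,  0.042, -0.044]), 'effort': array([-0.0000e+00, -4.9129e+01, -4.0400e-01, -3.1254e+01, -6.4000e-02,
        4.4000e-02,  0.0000e+00]), 'tool_pos': array([ 0.156, -0.63 ,  0.221]), 'tool_rot': array([-1.79888e+02,  7.00000e-03,  1.39120e+01]), 'force': array([0.036, 0.033, 0.001]), 'wrist_torque': array([-0.002,  0.005, -0.019]), 'grasp_force': np.float64(0.0), 'grip_width': np.float64(0.087)}
scene {'fov_y': 53.265452268383044, 'cx': 257.2694469734801, 'cy': 189.72591908631895, 'position': array([ 1.02869605, -0.02290078,  1.06333164]), 'orientation': array([32.30923763,  0.16707573, 93.23081727])}
top {'fov_y': 46.84478096512878, 'cx': 254.01279951752045, 'cy': 195.52525022409714, 'position': array([ 0.33123744, -0.04824422,  1.4297312 ]), 'orientation': array([ 3.51350481e+00, -3.90164965e-03, -8.99115817e+01])}
wrist {'fov_y': 65.70646984690485, 'cx': 262.5275868268422, 'cy': 191.72379987670976, 'position': array([ 
[... 989 characters left out ...]
387.0, 166.2], 0.67)]
top fence [([101.0, 147.7], 0.89)]
top stylus_tip [([102.3, 149.1], 0.94), ([348.0, 178.4], 0.24)]
top keybank [([239.0, 147.6], 0.82), ([383.0, 164.6], 0.56)]
top key_hex_top [([231.5, 156.9], 0.63), ([315.1, 188.4], 0.37), ([349.5, 182.9], 0.32)]
top key_round_top [([238.7, 153.7], 0.69), ([219.6, 158.3], 0.54)]
top key_square_top [([248.2, 153.5], 0.46)]
top key_flat_top [([316.3, 190.2], 0.2)]
top pad [([348.1, 183.5], 0.81)]
top hammer [([382.1, 163.2], 0.6)]
top drill_jig [([328.3, 150.9], 0.46)]
top dye_bottle [([339.3, 209.9], 0.65)]
top punch [([317.5, 186.5], 0.61)]
top marker [([99.6, 147.3], 0.88), ([348.7, 176.4], 0.47)]
top console [([239.0, 147.9], 0.88)]
```

Run:
```python
import cv2,numpy as np
t=cv2.imread('pics/top0.png');s=cv2.imread('pics/scene0.png')
a=cv2.resize(t[90:290,50:450],(800,400),interpolation=cv2.INTER_CUBIC)
cv2.imwrite('pics/ta.png',a)
cv2.imwrite('pics/sa.png',cv2.resize(s[110:350,80:500],(800,457),interpolation=cv2.INTER_CUBIC))
```

```text
(no output)
```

View pics/ta.png

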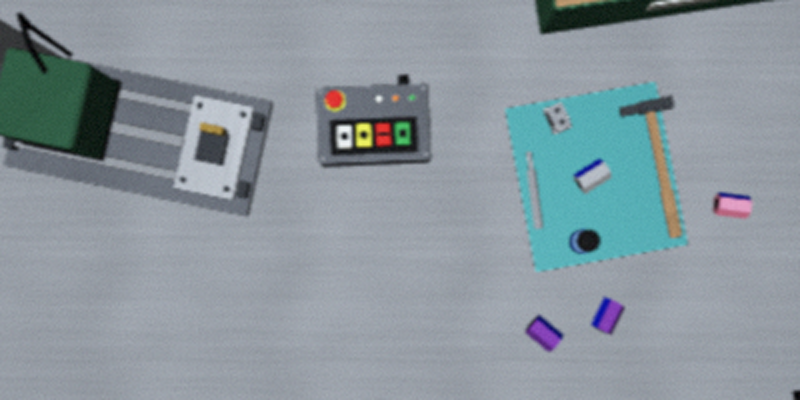

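View pics/sa.png

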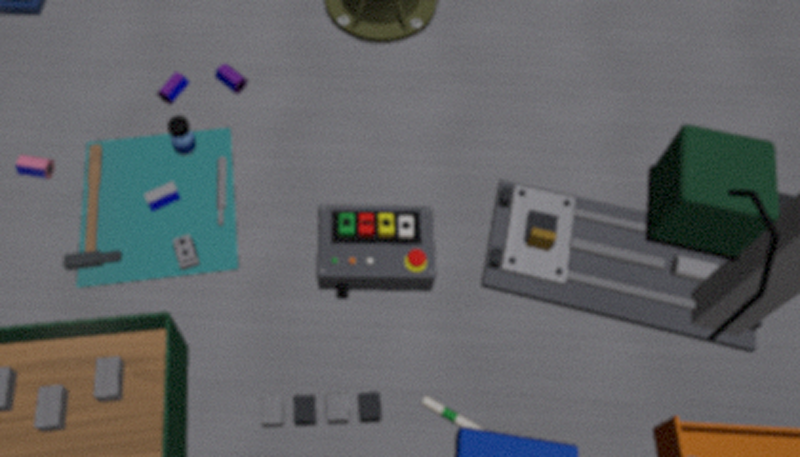

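The top picture (crop = 2x, offset 50,90) shows the steel spacer at about pixel (346,177) with its blue flat facing away from the robot. The keys run white, yellow, red, green from the left, with yellow at about (232,157), and the anvil and fence are at about (155,160). The scene view agrees. I'll grip the spacer by its ends and roll the tool 60° about the closing line.

Run:
```python
from h import *
ct=viewer.get_calibration('top');cs=viewer.get_calibration('scene')
T=lambda x,y:(50+x/2,90+y/2)
S=lambda x,y:(80+x*420/800,110+y*240/457)
def both(n,t,s,z):
    t=T(*t);s=S(*s);print(n,'top@z',onz('top',ct,t,z).round(3),'scene@z',onz('scene',cs,s,z).round(3),'tri',tri([ray('top',ct,t),ray('scene',cs,s)]).round(3))
both('spacer',(593,175),(162,195),.025)
both('yellow',(364,136),(386,223),.078)
both('white',(345,136),(406,226),.07)
both('red',(384,135),(367,222),.078)
both('fence',(211,128),(543,239),.086)
both('shuttle c',(213,148),(538,232),.05)
both('jig',(557,118),(185,252),.03)
both('jar',(588,240),(180,125),.075)
both('punch',(535,190),(222,190),.01)
both('hamhead',(647,106),(92,260),.02)
```

```text
spacer top@z [ 0.475 -0.343  0.025] scene@z [ 0.472 -0.343  0.025] tri [ 0.475 -0.341  0.031]
yellow top@z [0.53  0.02  0.078] scene@z [0.529 0.019 0.078] tri [0.53  0.019 0.078]
white top@z [0.531 0.049 0.07 ] scene@z [0.529 0.05  0.07 ] tri [0.53  0.049 0.073]
red top@z [ 0.531 -0.011  0.078] scene@z [ 0.529 -0.01   0.078] tri [ 0.531 -0.01   0.081]
fence top@z [0.54  0.253 0.086] scene@z [0.547 0.25  0.086] tri [0.542 0.254 0.076]
shuttle c top@z [0.514 0.257 0.05 ] scene@z [0.518 0.253 0.05 ] tri [0.515 0.257 0.044]
jig top@z [ 0.566 -0.285  0.03 ] scene@z [ 0.572 -0.288  0.03 ] tri [ 0.568 -0.288  0.021]
jar top@z [ 0.371 -0.323  0.075] scene@z [ 0.367 -0.323  0.075] tri [ 0.37  -0.322  0.08 ]
punch top@z [ 0.453 -0.252  0.01 ] scene@z [ 0.449 -0.25   0.01 ] tri [ 0.452 -0.25   0.016]
hamhead top@z [ 0.587 -0.432  0.02 ] scene@z [ 0.589 -0.432  0.02 ] tri [ 0.588 -0.433  0.018]
```

```bash
cat >> h.py <<'E'
import json,os
def rot(yaw,tilt=0): return R.from_euler('z',yaw,degrees=True)*R.from_euler('y',-tilt,degrees=True)*R.from_euler('x',180,degrees=True)
def plan(wps,start=None):
    """wps: (pos,yaw,tilt); shifts from commanded pose (cmd.json) or measured; prints scaled rows"""
    o=env.get_obs()
    if start is None: p0=np.array(o['tool_pos']);r0=R.from_euler('xyz',o['tool_rot'],degrees=True)
    else: p0=np.array(start[0]);r0=rot(*start[1:])
    for p,y,t in wps:
        s=r0.inv().apply(np.array(p)-p0)/0.2;q=(r0.inv()*rot(y,t)).as_rotvec()/1.5
        print(np.round(s,3).tolist()+np.round(q,3).tolist(),'rows>=',int(max(np.linalg.norm(s)*4,np.degrees(np.linalg.norm(q)*1.5)/8.59)+1))
E
python3 - <<'E'
from h import *
plan([((.298,-.487,.25),13.9,0),((.44,-.345,.25),27,0)],((.156,-.631,.223),13.91,0))
plan([((.44,-.345,.25),27,0)],((.298,-.487,.25),13.9,0))
E
```

```text
[0.862, -0.528, -0.135, 0.0, -0.0, 0.0] rows>= 5
[1.722, -1.047, -0.135, 0.0, 0.0, -0.152] rows>= 9
[0.86, -0.519, -0.0, 0.0, 0.0, -0.152] rows>= 5
```

{"op": "apply_moves", "data": {
  "moves": [
    [0.43, -0.264, -0.07, 0, 0, 0, 1],
    [0.862, -0.528, -0.135, 0, 0, 0, 1],
    [0.862, -0.528, -0.135, 0, 0, 0, 1],
    [0.862, -0.528, -0.135, 0, 0, 0, 1],
    [0.862, -0.528, -0.135, 0, 0, 0, 1],
    [0.862, -0.528, -0.135, 0, 0, 0, 1]
  ]
}}

```text
time_s: 2.35
tool_pos: [0.2999, -0.4859, 0.2503]
tool_rot: [179.9, -0.0, 14.1]
force: [-0.1, -1.1, -0.2]
grip_width: 0.0871
grasp_force: 0.0
```

{"op": "apply_moves", "data": {
  "moves": [
    [0.86, -0.52, 0, 0, 0, -0.152, 1],
    [0.86, -0.52, 0, 0, 0, -0.152, 1],
    [0.86, -0.52, 0, 0, 0, -0.152, 1],
    [0.86, -0.52, 0, 0, 0, -0.152, 1],
    [0.86, -0.52, 0, 0, 0, -0.152, 1],
    [0.86, -0.52, 0, 0, 0, -0.152, 1],
    [0.86, -0.52, 0, 0, 0, -0.152, 1],
    [0.86, -0.52, 0, 0, 0, -0.152, 1]
  ]
}}

```text
time_s: 3.15
tool_pos: [0.4383, -0.3471, 0.2492]
tool_rot: [-180.0, 0.1, 26.7]
force: [-0.2, 1.7, -0.1]
grip_width: 0.087
grasp_force: 0.0
```

```bash
cat > w.py <<'E'
from h import *
import sys,pickle
n=sys.argv[1]
cal=viewer.get_calibration('wrist');im=viewer.read_camera('wrist')
pickle.dump((cal,im),open(f'{n}.pkl','wb'))
print(np.round(env.get_obs()['tool_pos'],4),np.round(env.get_obs()['tool_rot'],2))
for t in sys.argv[2:]:
    print(t,[(np.round(b['location'],1).tolist(),round(b['conf'],2)) for b in boxes_of('wrist',t)[:3]])
cv2.imwrite(f'pics/{n}.png',cv2.resize(cv2.cvtColor(im,cv2.COLOR_RGB2BGR),(800,600),interpolation=cv2.INTER_CUBIC))
E
python3 w.py w1 spacer
```

```text
[ 0.4386 -0.3467  0.2494] [-1.800e+02  4.000e-02  2.675e+01]
spacer [([273.2, 145.7], 0.84), ([383.4, 232.3], 0.64), ([215.1, 281.6], 0.56)]
```

View pics/w1.png

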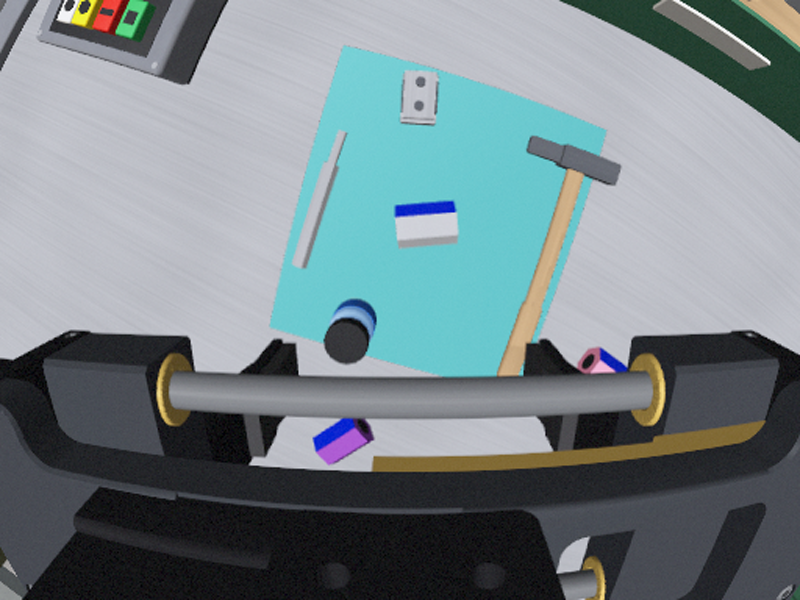

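The wrist picture shows the steel spacer at about (427,224) in the 800x600 view. Its blue flat is on the far side and its axis is almost along the tool's y.

```bash
cat > sp.py <<'E'
from h import *
import pickle,sys
cal,im=pickle.load(open(sys.argv[1]+'.pkl','rb'))
x0,y0,x1,y1=map(int,sys.argv[2:6])
c=im[y0:y1,x0:x1].astype(int);r,g,b=c[...,0],c[...,1],c[...,2]
blue=(b>r+60)&(b>g+60)
top=(abs(r-g)<25)&(abs(g-b)<30)&(r>185)
for n,m,z in (('blue',blue,.027),('top',top,.035)):
    k,l,s,ce=cv2.connectedComponentsWithStats(m.astype(np.uint8));i=1+np.argmax(s[1:,4]);m=l==i
    q=cv2.minAreaRect(np.argwhere(m)[:,::-1].astype(np.float32));bp=cv2.boxPoints(q)+[x0,y0]
    W=np.array([onz('wrist',cal,p,z) for p in bp])
    cc=onz('wrist',cal,ce[i]+[x0,y0],z)
    e=[W[1]-W[0],W[2]-W[1]];L=max(e,key=np.linalg.norm);
    print(n,s[i,4],'px c',(ce[i]+[x0,y0]).round(1),'world',cc.round(4),'len',[np.linalg.norm(v).round(4) for v in e],'axis deg from y',np.degrees(np.arctan2(-L[0],L[1])).round(2), )
E
python3 sp.py w1 240 115 305 165
```

```text
blue 299 px c [271.5 133.2] world [ 0.4843 -0.3368  0.027 ] len [np.float64(0.0493), np.float64(0.0104)] axis deg from y -147.77
top 552 px c [272.8 144.5] world [ 0.4726 -0.3445  0.035 ] len [np.float64(0.0494), np.float64(0.0181)] axis deg from y -147.79
```

Run:
```python
from h import *
C=np.array([.4726,-.3445,.019]);y,t=32.2,-20
a=rot(y,t).apply([0,0,1]);T=C+.009*a;print(a,T)
plan([(T-.1*a,y,t),(T,y,t)],((.44,-.345,.25),27,0))
plan([(T-.1*a,y,t),(T,y,t)])
```

```text
[-0.28941511 -0.18225442 -0.93969262] [ 0.46999526 -0.34614029  0.01054277]
[0.301, 0.058, 0.727, -0.011, -0.233, -0.06] rows>= 4
[0.131, 0.073, 1.197, -0.011, -0.233, -0.06] rows>= 5
[0.31, 0.053, 0.724, -0.011, -0.232, -0.062] rows>= 4
[0.14, 0.069, 1.194, -0.011, -0.232, -0.062] rows>= 5
```

{"op": "apply_moves", "data": {
  "moves": [
    [0.305, 0.055, 0.35, -0.011, -0.232, -0.061, 1],
    [0.305, 0.055, 0.6, -0.011, -0.232, -0.061, 1],
    [0.305, 0.055, 0.725, -0.011, -0.232, -0.061, 1],
    [0.305, 0.055, 0.725, -0.011, -0.232, -0.061, 1],
    [0.305, 0.055, 0.725, -0.011, -0.232, -0.061, 1],
    [0.305, 0.055, 0.725, -0.011, -0.232, -0.061, 1],
    [0.305, 0.055, 0.725, -0.011, -0.232, -0.061, 1]
  ]
}}

```text
time_s: 3.95
tool_pos: [0.4996, -0.3298, 0.1083]
tool_rot: [179.6, 19.8, 31.9]
force: [-0.1, -0.5, 1.6]
grip_width: 0.0872
grasp_force: 0.0
```

```bash
python3 w.py w2 spacer; python3 sp.py w2 180 60 360 260
python3 - <<'E'
from h import *
C=np.array([.4726,-.3445,.019]);y,t=32.2,-20
a=rot(y,t).apply([0,0,1]);T=C+.009*a
plan([(T,y,t)])
E
```

```text
[ 0.4997 -0.3294  0.1081] [179.64  19.83  31.95]
spacer [([259.6, 193.0], 0.78)]
blue 1131 px c [259.6 183.1] world [ 0.4846 -0.3369  0.027 ] len [np.float64(0.049), np.float64(0.0181)] axis deg from y -148.17
top 1216 px c [264.   78.4] world [ 0.563  -0.2918  0.035 ] len [np.float64(0.0291), np.float64(0.0265)] axis deg from y -65.93
[0.004, -0.009, 0.515, 0.003, -0.002, -0.002] rows>= 3
```

{"op": "apply_moves", "data": {
  "moves": [
    [0.004, -0.009, 0.15, 0.003, 0, 0, 1],
    [0.004, -0.009, 0.3, 0.003, 0, 0, 1],
    [0.004, -0.009, 0.42, 0.003, 0, 0, 1],
    [0.004, -0.009, 0.48, 0.003, 0, 0, 1],
    [0.004, -0.009, 0.51, 0.003, 0, 0, 1],
    [0.004, -0.009, 0.51, 0.003, 0, 0, 1],
    [0.004, -0.009, 0.51, 0.003, 0, 0, 0.6],
    [0.004, -0.009, 0.51, 0.003, 0, 0, 0.5],
    [0.004, -0.009, 0.51, 0.003, 0, 0, 0.5],
    [0.004, -0.009, 0.51, 0.003, 0, 0, 0.4],
    [0.004, -0.009, 0.51, 0.003, 0, 0, 0.4],
    [0.004, -0.009, 0.51, 0.003, 0, 0, 0.4]
  ],
  "grip_force": 40
}}

```text
time_s: 5.25
tool_pos: [0.4702, -0.3439, 0.0086]
tool_rot: [-179.8, 19.9, 32.3]
force: [1.0, -2.0, 0.3]
grip_width: 0.0499
grasp_force: 40.0
```

Run:
```python
from h import *
A=((.47,-.344,.19),32.2,-20);B=((.47,-.165,.24),18,0);C=((.45,.02,.25),3,0);D=((.43,.205,.25),-11,0)
plan([A]);plan([B],(A[0],*A[1:]));plan([C],B);plan([D],C)
```

```text
[-0.31, -0.003, -0.852, -0.002, -0.001, 0.001] rows>= 4
[0.363, -0.757, -0.398, 0.029, 0.232, 0.164] rows>= 4
[0.191, -0.911, -0.05, -0.0, -0.0, 0.175] rows>= 4
[-0.051, -0.929, -0.0, 0.0, -0.0, 0.163] rows>= 4
```

{"op": "apply_moves", "data": {
  "moves": [
    [-0.08, 0, -0.21, 0, 0, 0, 0.4],
    [-0.16, 0, -0.43, 0, 0, 0, 0.4],
    [-0.24, 0, -0.65, 0, 0, 0, 0.4],
    [-0.31, 0, -0.85, 0, 0, 0, 0.4],
    [-0.31, 0, -0.85, 0, 0, 0, 0.4],
    [-0.31, 0, -0.85, 0, 0, 0, 0.4]
  ]
}}

```text
time_s: 5.85
tool_pos: [0.4702, -0.344, 0.1894]
tool_rot: [-179.8, 19.9, 32.3]
force: [-0.1, 0.2, -4.1]
grip_width: 0.0498
grasp_force: 40.0
```

{"op": "apply_moves", "data": {
  "moves": [
    [0.08, -0.16, -0.09, 0.006, 0.05, 0.036, 0.4],
    [0.18, -0.38, -0.2, 0.015, 0.12, 0.08, 0.4],
    [0.27, -0.57, -0.3, 0.022, 0.18, 0.12, 0.4],
    [0.363, -0.757, -0.398, 0.029, 0.232, 0.164, 0.4],
    [0.363, -0.757, -0.398, 0.029, 0.232, 0.164, 0.4],
    [0.363, -0.757, -0.398, 0.029, 0.232, 0.164, 0.4]
  ]
}}

```text
time_s: 6.45
tool_pos: [0.4685, -0.1651, 0.2384]
tool_rot: [-179.7, 0.2, 18.0]
force: [0.4, -0.5, -3.9]
grip_width: 0.0499
grasp_force: 40.0
```

{"op": "apply_moves", "data": {
  "moves": [
    [0.05, -0.23, -0.012, 0, 0, 0.045, 0.4],
    [0.1, -0.45, -0.025, 0, 0, 0.09, 0.4],
    [0.145, -0.68, -0.037, 0, 0, 0.13, 0.4],
    [0.19, -0.91, -0.05, 0, 0, 0.175, 0.4],
    [0.19, -0.91, -0.05, 0, 0, 0.175, 0.4]
  ]
}}

```text
time_s: 6.95
tool_pos: [0.4491, 0.026, 0.2497]
tool_rot: [-179.6, 0.2, 3.4]
force: [0.2, -0.5, -3.2]
grip_width: 0.0495
grasp_force: 40.0
```

{"op": "apply_moves", "data": {
  "moves": [
    [-0.012, -0.23, 0, 0, 0, 0.04, 0.4],
    [-0.025, -0.46, 0, 0, 0, 0.08, 0.4],
    [-0.038, -0.7, 0, 0, 0, 0.12, 0.4],
    [-0.05, -0.93, 0, 0, 0, 0.163, 0.4],
    [-0.05, -0.93, 0, 0, 0, 0.163, 0.4],
    [-0.05, -0.93, 0, 0, 0, 0.163, 0.4],
    [-0.05, -0.93, 0, 0, 0, 0.163, 0.4]
  ]
}}

```text
time_s: 7.65
tool_pos: [0.4312, 0.2024, 0.2503]
tool_rot: [-179.8, 0.2, -11.2]
force: [-0.0, -0.6, -3.7]
grip_width: 0.0495
grasp_force: 40.0
```

```bash
python3 w.py m1 fence nest spacer marker key_hex_top
```

```text
[0.4313 0.2023 0.2505] [-179.83    0.21  -11.26]
fence [([131.5, 119.9], 0.6)]
nest [([136.5, 120.4], 0.86)]
spacer [([262.2, 234.7], 0.95)]
marker [([130.0, 121.1], 0.85), ([419.5, 62.5], 0.41)]
key_hex_top [([394.0, 67.9], 0.98), ([130.4, 120.2], 0.73)]
```

View pics/m1.png

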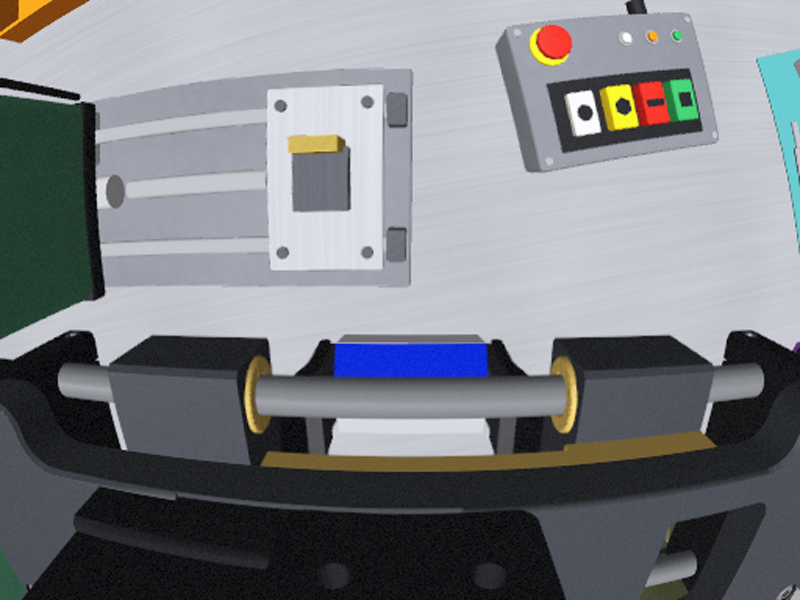

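The wrist view shows the spacer held squarely with its blue flat facing away. The anvil and brass fence are at about (320,175), and the yellow key is at (622,106). I'll zoom in on the anvil.

Run:
```python
import cv2,pickle
cal,im=pickle.load(open('m1.pkl','rb'))
c=cv2.cvtColor(im,cv2.COLOR_RGB2BGR)[50:178,165:250]
cv2.imwrite('pics/m1z.png',cv2.resize(c,None,fx=4.6,fy=4.6,interpolation=cv2.INTER_CUBIC))
```

```text
(no output)
```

View pics/m1z.png

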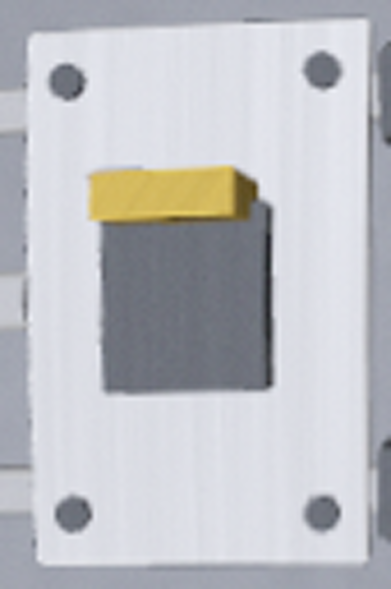

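```bash
cat > mk.py <<'E'
from h import *
import pickle
cal,im=pickle.load(open('m1.pkl','rb'))
P=lambda a:np.array([onz('wrist',cal,((u+.5)/4.6-.5+165,(v+.5)/4.6-.5+50),a[1]) for u,v in a[0]])
sh=P(([(28,33),(366,19),(369,562),(38,563)],.044));sc=P(([(67,81),(323,70),(323,512),(73,513)],.046))
print('shuttle',sh.round(4).tolist(),'c',sh.mean(0).round(4),'screw c',sc.mean(0).round(4))
for q in (sh,sc): print('sides',[np.linalg.norm(q[i]-q[(i+1)%4]).round(4) for i in range(4)],'yaw x',[np.degrees(np.arctan2(*(q[i]-q[j])[1::-1])).round(2) for i,j in ((0,3),(1,2))],'yaw y',[(np.degrees(np.arctan2(*(q[i]-q[j])[1::-1]))-90).round(2) for i,j in ((0,1),(3,2))])
an=P(([(103,391),(270,388)],.060));fn=P(([(90,220),(248,217)],.086));ff=P(([(90,172),(235,167)],.086))
psi=np.radians(-11.5) if 0 else np.arctan2(*(sh[0]+sh[1]-sh[2]-sh[3])[1::-1])
print('yaw',np.degrees(psi));ex=np.array([np.cos(psi),np.sin(psi),0]);ey=np.array([-ex[1],ex[0],0])
for n,q,x in (('anvil near',an,-26),('fence near',fn,18.5),('fence far',ff,30.5)):
    m=q.mean(0);o=m-ex*x/1000;print(n,'w',np.linalg.norm(q[1]-q[0]).round(4),'nest->',o.round(4))
ct=viewer.get_calibration('top');cs=viewer.get_calibration('scene')
E
python3 mk.py
```

```text
shuttle [[0.5982, 0.2875, 0.044], [0.5787, 0.1962, 0.044], [0.4331, 0.225, 0.044], [0.4518, 0.3174, 0.044]] c [0.5154 0.2565 0.044 ] screw c [0.5152 0.2565 0.046 ]
sides [np.float64(0.0933), np.float64(0.1484), np.float64(0.0943), np.float64(0.1494)] yaw x [np.float64(-11.54), np.float64(-11.16)] yaw y [np.float64(-12.05), np.float64(-11.46)]
sides [np.float64(0.0701), np.float64(0.1198), np.float64(0.0702), np.float64(0.1199)] yaw x [np.float64(-11.71), np.float64(-11.62)] yaw y [np.float64(-11.72), np.float64(-11.68)]
yaw -11.347469626290511
anvil near w 0.0445 nest-> [0.5159 0.2559 0.06  ]
fence near w 0.0388 nest-> [0.5144 0.2547 0.086 ]
fence far w 0.0356 nest-> [0.5147 0.2562 0.086 ]
```

```bash
cat > of.py <<'E'
from h import *
r=rot(32.3,-19.9);off=r.inv().apply(np.array([.4726,-.3445,.019])-[.4702,-.3439,.0086]);print('off tool',off.round(4))
off[1]=0
E
python3 - <<'E'
from of import *
import pickle
cal,im=pickle.load(open('m1.pkl','rb'))
p=np.array([.4313,.2023,.2505]);q=rot(-11.26,0)
# hex vertices in plane (tool x, tool z): blue normal at pick: world 30deg up, fwd; in tool
for ang in (0,60):
    for s in (-1,1):
        # world-at-pick direction angle from forward axis upward
        d=np.array([np.cos(np.radians(ang)),0,np.sin(np.radians(ang))])*.0185
        w=R.from_euler('z',32.2,degrees=True).apply(d)
        v=rot(32.3,-19.9).inv().apply(w)
        P=p+q.apply(off+v+[0,s*.025,0]);print(ang,s,(proj('wrist',cal,P)/.64).round(1))
N=np.array([.5153,.256,.076]);y,t=-11.6,40
R1=rot(y,t)
pl=lambda dx,dz:N-R1.apply(off)+R.from_euler('z',y,degrees=True).apply([dx,0,dz])
for a in ((-.09,.09),(-.02,.012),(-.004,.002),(0,0)): print(a,pl(*a).round(4))
plan([(pl(-.09,.09),y,t)])
E
```

```text
off tool [-0.0019  0.0018 -0.0104]
0 -1 [335.3 342.2]
0 1 [484.4 342.5]
60 -1 [332.  395.8]
60 1 [487.2 396.2]
(-0.09, 0.09) [0.4351 0.2725 0.1593]
(-0.02, 0.012) [0.5037 0.2584 0.0813]
(-0.004, 0.002) [0.5194 0.2552 0.0713]
(0, 0) [0.5233 0.2544 0.0693]
[-0.046, -0.339, 0.462, -0.004, 0.467, 0.004] rows>= 5
```

{"op": "apply_moves", "data": {
  "moves": [
    [-0.01, -0.08, 0.1, -0.001, 0.1, 0.001, 0.4],
    [-0.02, -0.16, 0.2, -0.002, 0.19, 0.002, 0.4],
    [-0.03, -0.25, 0.31, -0.003, 0.28, 0.003, 0.4],
    [-0.04, -0.3, 0.4, -0.004, 0.37, 0.004, 0.4],
    [-0.046, -0.339, 0.462, -0.004, 0.467, 0.004, 0.4],
    [-0.046, -0.339, 0.462, -0.004, 0.467, 0.004, 0.4],
    [-0.046, -0.339, 0.462, -0.004, 0.467, 0.004, 0.4],
    [-0.046, -0.339, 0.462, -0.004, 0.467, 0.004, 0.4]
  ]
}}

```text
time_s: 8.75
tool_pos: [0.4736, 0.259, 0.1738]
tool_rot: [179.9, -35.4, -8.9]
force: [-1.2, -1.5, -2.3]
grip_width: 0.0496
grasp_force: 40.0
```

```bash
python3 - <<'E'
from of import *
N=np.array([.5153,.256,.076]);y,t=-11.6,40
R1=rot(y,t)
pl=lambda dx,dz:N-R1.apply(off)+R.from_euler('z',y,degrees=True).apply([dx,0,dz])
o=env.get_obs();print(o['tool_pos'],o['tool_rot'],o['qpos'],o['force'])
plan([(pl(*a),y,t) for a in ((-.05,.05),(-.012,.012),(-.004,.003),(-.001,.001),(0,0))])
E
python3 w.py m2 fence
```

```text
off tool [-0.0019  0.0018 -0.0104]
[0.4735819  0.25895152 0.17375446] [179.93720938 -35.40959334  -8.86737748] [  26.83526867  -17.2501849   -68.86360739  123.55381256   17.58550634
   41.89395535 -154.18506269] [-1.15173663 -1.54442796 -2.34392736]
[-0.158, -0.028, 0.221, -0.019, 0.053, 0.025] rows>= 2
[-0.114, -0.019, 0.486, -0.019, 0.053, 0.025] rows>= 2
[-0.107, -0.017, 0.546, -0.019, 0.053, 0.025] rows>= 3
[-0.101, -0.016, 0.563, -0.019, 0.053, 0.025] rows>= 3
[-0.1, -0.016, 0.57, -0.019, 0.053, 0.025] rows>= 3
[0.4736 0.2592 0.1739] [179.95 -35.43  -8.84]
fence [([81.9, 166.7], 0.56)]
```

View pics/m2.png

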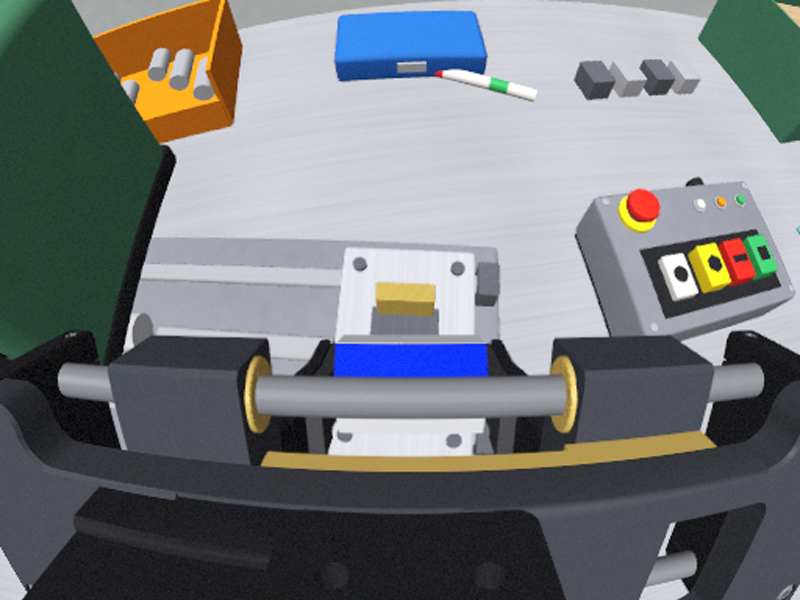

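The arm stopped short because j2 and j7 are at their limits; this pose is too close to the base. The spacer is still held correctly. I'll try the pose further out, above the anvil.

```bash
cat > pl.py <<'E'
from of import *
N=np.array([.5153,.256,.076]);
def pl(dx,dz,y=-11.6,t=40,dy=0): return (N-rot(y,t).apply(off)+R.from_euler('z',-11.6,degrees=True).apply([dx,dy,dz]),y,t)
def st():
    o=env.get_obs();p=np.array(o['tool_pos']);r=R.from_euler('xyz',o['tool_rot'],degrees=True)
    s=p+r.apply(off);d=R.from_euler('z',-11.6,degrees=True).inv().apply(s-N)
    print('t',o['time_s'].round(2),'tool',p.round(4),np.round(o['tool_rot'],2),'spacer rel nest mm',(d*1000).round(1),'q',np.round(o['qpos'],1),'F',np.round(o['force'],1))
E
python3 - <<'E'
from pl import *
st();plan([pl(-.01,.05)])
E
```

```text
off tool [-0.0019  0.0018 -0.0104]Traceback (most recent call last):
  File "<stdin>", line 2, in <module>
  File "pl.py", line 7, in st
    print('t',o['time_s'].round(2),'tool',p.round(4),np.round(o['tool_rot'],2),'spacer rel nest mm',(d*1000).round(1),'q',np.round(o['qpos'],1),'F',np.round(o['force'],1))
              ^^^^^^^^^^^^^^^^^
AttributeError: 'float' object has no attribute 'round'
```

```bash
sed -i "s/o\['time_s'\].round(2)/o['time_s']/" pl.py
python3 - <<'E'
from pl import *
st();plan([pl(-.01,.05)])
E
```

```text
off tool [-0.0019  0.0018 -0.0104]
t 8.85 tool [0.4736 0.2593 0.1739] [179.94 -35.43  -8.82] spacer rel nest mm [-49.1  -5.5 105.2] q [  26.8  -17.2  -68.9  123.5   17.6   41.9 -154.2] F [-0.8 -0.4 -3.1]
[0.004, -0.016, 0.338, -0.019, 0.053, 0.026] rows>= 2
```

{"op": "apply_moves", "data": {
  "moves": [
    [0.002, -0.008, 0.15, -0.01, 0.02, 0.012, 0.4],
    [0.004, -0.016, 0.25, -0.019, 0.04, 0.02, 0.4],
    [0.004, -0.016, 0.338, -0.019, 0.053, 0.026, 0.4],
    [0.004, -0.016, 0.338, -0.019, 0.053, 0.026, 0.4],
    [0.004, -0.016, 0.338, -0.019, 0.053, 0.026, 0.4],
    [0.004, -0.016, 0.338, -0.019, 0.053, 0.026, 0.4]
  ]
}}

```text
time_s: 9.45
tool_pos: [0.5125, 0.2333, 0.144]
tool_rot: [-178.8, -37.7, -10.2]
force: [-0.0, -0.3, -3.4]
grip_width: 0.0499
grasp_force: 40.0
```

Run:
```python
from pl import *
st();plan([pl(-.01,.05)])
```

```text
off tool [-0.0019  0.0018 -0.0104]
t 9.45 tool [0.5125 0.2333 0.144 ] [-178.76  -37.66  -10.18] spacer rel nest mm [ -6.1 -23.2  75. ] q [  42.3  -17.2  -79.2  125.8   19.4   32.7 -154.2] F [-0.  -0.3 -3.4]
[-0.088, -0.112, 0.091, -0.025, 0.027, 0.013] rows>= 1
```

At the nest, the 40° tilt runs into the j7 limit. Instead I'll set the spacer down on free bench beyond the console, blue up, with the tilt in the arm's plane. Then I'll regrasp it vertically and place it with no tilt. First I'll back away and check the joints and the free spot.

Run:
```python
from pl import *
import pickle
cal,im=pickle.load(open('m2.pkl','rb'))
for n,p in (('pen tip',(438,74)),('pen mid',(497,85)),('pen end',(535,95)),('bluebox near r',(485,70)),('bluebox near l',(337,78)),('block1',(592,97)),('console rear l',(577,232)),('console rear r',(748,183)),('plate rear r',(498,250))):
    print(n,onz('wrist',cal,np.array(p)*.64,{'c':.062,'p':.005}.get(n[0],0) if n!='plate rear r' else .018).round(3))
plan([((.5,.19,.2),-5,15),((.53,.15,.26),0,0)])
```

```text
off tool [-0.0019  0.0018 -0.0104]
pen tip [0.814 0.175 0.005]
pen mid [0.79  0.116 0.005]
pen end [0.772 0.078 0.005]
bluebox near r [0.821 0.121 0.   ]
bluebox near l [0.832 0.283 0.   ]
block1 [0.773 0.007 0.   ]
console rear l [0.576 0.119 0.062]
console rear r [ 0.609 -0.083  0.062]
plate rear r [0.59  0.169 0.018]
[0.153, 0.219, -0.241, 0.013, -0.264, -0.052] rows>= 3
[0.481, 0.387, -0.37, 0.025, -0.438, -0.109] rows>= 5
```

{"op": "apply_moves", "data": {
  "moves": [
    [0.05, 0.07, -0.08, 0.004, -0.09, -0.017, 0.4],
    [0.1, 0.15, -0.16, 0.009, -0.18, -0.035, 0.4],
    [0.153, 0.219, -0.241, 0.013, -0.264, -0.052, 0.4],
    [0.26, 0.28, -0.3, 0.018, -0.33, -0.07, 0.4],
    [0.37, 0.34, -0.34, 0.022, -0.39, -0.09, 0.4],
    [0.48, 0.387, -0.37, 0.025, -0.438, -0.109, 0.4],
    [0.48, 0.387, -0.37, 0.025, -0.438, -0.109, 0.4],
    [0.48, 0.387, -0.37, 0.025, -0.438, -0.109, 0.4]
  ]
}}

```text
time_s: 10.25
tool_pos: [0.5307, 0.1488, 0.259]
tool_rot: [-179.9, 0.0, -0.2]
force: [-0.8, 1.2, -4.1]
grip_width: 0.0499
grasp_force: 40.0
```

Run:
```python
from pl import *
st();
S=np.array([.70,.12,.016]);y=10
f=lambda t,h:(S+[0,0,h]-rot(y,t).apply(off),y,t)
print(f(40,0));plan([f(40,.15),f(40,.04),f(40,.003)])
```

```text
off tool [-0.0019  0.0018 -0.0104]
t 10.25 tool [0.5307 0.1488 0.259 ] [-1.7989e+02  4.0000e-02 -1.6000e-01] spacer rel nest mm [  34.8 -102.3  193.4] q [  26.9   10.   -50.5   92.8    7.7   80.9 -114.5] F [-0.8  1.2 -4.1]
(array([0.70801731, 0.12141367, 0.0093066 ]), 10, 40)
[0.887, 0.136, 0.498, 0.04, 0.464, -0.114] rows>= 5
[0.887, 0.137, 1.048, 0.04, 0.464, -0.114] rows>= 6
[0.888, 0.137, 1.233, 0.04, 0.464, -0.114] rows>= 7
```

{"op": "apply_moves", "data": {
  "moves": [
    [0.15, 0.02, 0.05, 0.007, 0.08, -0.02, 0.4],
    [0.3, 0.045, 0.12, 0.014, 0.16, -0.04, 0.4],
    [0.45, 0.07, 0.2, 0.02, 0.24, -0.06, 0.4],
    [0.6, 0.09, 0.3, 0.027, 0.32, -0.08, 0.4],
    [0.75, 0.115, 0.4, 0.034, 0.4, -0.1, 0.4],
    [0.887, 0.136, 0.498, 0.04, 0.464, -0.114, 0.4],
    [0.887, 0.136, 0.498, 0.04, 0.464, -0.114, 0.4],
    [0.887, 0.136, 0.498, 0.04, 0.464, -0.114, 0.4]
  ]
}}

```text
time_s: 11.05
tool_pos: [0.705, 0.1215, 0.1581]
tool_rot: [179.8, -39.7, 10.2]
force: [0.4, 0.7, -2.5]
grip_width: 0.0497
grasp_force: 40.0
```

Run:
```python
from pl import *
st();
S=np.array([.70,.12,.016]);y=10
f=lambda t,h:(S+[0,0,h]-rot(y,t).apply(off),y,t)
plan([f(40,.05),f(40,.015),f(40,.003)])
```

```text
off tool [-0.0019  0.0018 -0.0104]
t 11.05 tool [0.705  0.1215 0.1581] [179.81 -39.73  10.22] spacer rel nest mm [205.3 -96.6  88.9] q [  29.4    9.   -44.6  115.4   24.4   19.8 -112.7] F [ 0.4  0.7 -2.5]
[-0.305, 0.002, 0.389, 0.001, 0.003, 0.002] rows>= 2
[-0.416, 0.001, 0.524, 0.001, 0.003, 0.002] rows>= 3
[-0.455, 0.001, 0.57, 0.001, 0.003, 0.002] rows>= 3
```

{"op": "apply_moves", "data": {
  "moves": [
    [-0.1, 0, 0.13, 0, 0, 0, 0.4],
    [-0.2, 0, 0.26, 0, 0.001, 0.001, 0.4],
    [-0.305, 0.001, 0.389, 0.001, 0.003, 0.002, 0.4],
    [-0.37, 0.001, 0.46, 0.001, 0.003, 0.002, 0.4],
    [-0.416, 0.001, 0.524, 0.001, 0.003, 0.002, 0.4],
    [-0.416, 0.001, 0.524, 0.001, 0.003, 0.002, 0.4]
  ]
}}

```text
time_s: 11.65
tool_pos: [0.7122, 0.1229, 0.0304]
tool_rot: [-180.0, -39.7, 10.1]
force: [0.1, -0.6, -2.2]
grip_width: 0.0497
grasp_force: 40.0
```

Run:
```python
from pl import *
st();
S=np.array([.70,.12,.016]);y=10
f=lambda t,h:(S+[0,0,h]-rot(y,t).apply(off),y,t)
plan([f(40,.005),f(40,.0),f(40,-.002)])
```

```text
off tool [-0.0019  0.0018 -0.0104]
t 11.65 tool [0.7122 0.1229 0.0304] [-179.96  -39.73   10.13] spacer rel nest mm [212.1 -93.8 -38.9] q [  -1.    18.4  -12.8  119.8   64.4    5.5 -154.1] F [ 0.1 -0.6 -2.2]
[-0.068, 0.004, 0.048, -0.001, 0.003, 0.001] rows>= 1
[-0.084, 0.004, 0.067, -0.001, 0.003, 0.001] rows>= 1
[-0.09, 0.004, 0.075, -0.001, 0.003, 0.001] rows>= 1
```

j6 ran to its limit at 40°. A smaller tilt of 28° is enough: released just above the bench, the spacer settles the last 12° onto its flat by itself. I'll lift, reduce the tilt and turn the yaw to relieve j7.

Run:
```python
from pl import *
S=np.array([.70,.12,.016]);
f=lambda y,t,h:(S+[0,0,h]-rot(y,t).apply(off),y,t)
plan([f(10,35,.10),f(25,25,.12)])
```

```text
off tool [-0.0019  0.0018 -0.0104]
[0.231, 0.003, -0.317, -0.001, -0.055, 0.001] rows>= 2
[0.285, -0.005, -0.394, 0.092, -0.17, -0.146] rows>= 3
```

{"op": "apply_moves", "data": {
  "moves": [
    [0.08, 0.001, -0.11, 0, -0.01, 0, 0.4],
    [0.16, 0.002, -0.21, 0, -0.03, 0, 0.4],
    [0.231, 0.003, -0.317, 0, -0.055, 0.001, 0.4],
    [0.26, 0, -0.36, 0.046, -0.11, -0.07, 0.4],
    [0.285, -0.005, -0.394, 0.092, -0.17, -0.146, 0.4],
    [0.285, -0.005, -0.394, 0.092, -0.17, -0.146, 0.4],
    [0.285, -0.005, -0.394, 0.092, -0.17, -0.146, 0.4],
    [0.285, -0.005, -0.394, 0.092, -0.17, -0.146, 0.4]
  ]
}}

```text
time_s: 12.45
tool_pos: [0.7055, 0.1202, 0.1282]
tool_rot: [-180.0, -25.1, 24.7]
force: [-0.5, -0.3, -4.4]
grip_width: 0.0498
grasp_force: 40.0
```

Run:
```python
from pl import *
st()
S=np.array([.70,.12,.016]);
f=lambda y,t,h:(S+[0,0,h]-rot(y,t).apply(off),y,t)
plan([f(25,27,.05),f(25,27,.012),f(25,27,.004),f(25,27,.002)])
```

```text
off tool [-0.0019  0.0018 -0.0104]
t 12.45 tool [0.7055 0.1202 0.1282] [-179.97  -25.1    24.66] spacer rel nest mm [208.6 -98.4  60.8] q [ 39.4  24.  -57.4 102.5  22.2  40.6 -90.4] F [-0.5 -0.3 -4.4]
[-0.143, -0.01, 0.322, 0.001, 0.022, -0.004] rows>= 2
[-0.224, -0.01, 0.494, 0.001, 0.022, -0.004] rows>= 3
[-0.241, -0.01, 0.531, 0.001, 0.022, -0.004] rows>= 3
[-0.245, -0.01, 0.54, 0.001, 0.022, -0.004] rows>= 3
```

{"op": "apply_moves", "data": {
  "moves": [
    [-0.07, -0.005, 0.16, 0, 0.01, -0.002, 0.4],
    [-0.143, -0.01, 0.322, 0.001, 0.022, -0.004, 0.4],
    [-0.19, -0.01, 0.42, 0.001, 0.022, -0.004, 0.4],
    [-0.224, -0.01, 0.494, 0.001, 0.022, -0.004, 0.4],
    [-0.235, -0.01, 0.515, 0.001, 0.022, -0.004, 0.4],
    [-0.241, -0.01, 0.531, 0.001, 0.022, -0.004, 0.4],
    [-0.241, -0.01, 0.531, 0.001, 0.022, -0.004, 0.4]
  ]
}}

```text
time_s: 13.15
tool_pos: [0.7057, 0.123, 0.011]
tool_rot: [179.9, -26.9, 25.2]
force: [-0.1, 0.4, -3.9]
grip_width: 0.0497
grasp_force: 40.0
```

Run:
```python
from pl import *
st()
S=np.array([.70,.12,.016]);
f=lambda y,t,h:(S+[0,0,h]-rot(y,t).apply(off),y,t)
plan([f(25,27,.003),f(25,27,.002),f(25,27,.001)])
```

```text
off tool [-0.0019  0.0018 -0.0104]
t 13.15 tool [0.7057 0.123  0.011 ] [179.91 -26.95  25.19] spacer rel nest mm [208.1 -95.8 -56.7] q [ 31.5  30.5 -47.3 108.7  32.2  26.2 -97.5] F [-0.1  0.4 -3.9]
[-0.001, 0.002, 0.001, 0.0, 0.001, 0.002] rows>= 1
[-0.003, 0.002, 0.006, 0.0, 0.001, 0.002] rows>= 1
[-0.005, 0.002, 0.01, 0.0, 0.001, 0.002] rows>= 1
```

{"op": "apply_moves", "data": {
  "moves": [
    [-0.004, 0.002, 0.007, 0, 0, 0, 0.4],
    [-0.006, 0.002, 0.012, 0, 0, 0, 0.4],
    [-0.006, 0.002, 0.012, 0, 0, 0, 0.4],
    [-0.006, 0.002, 0.012, 0, 0, 0, 0.6],
    [-0.006, 0.002, 0.012, 0, 0, 0, 0.75],
    [-0.006, 0.002, 0.012, 0, 0, 0, 0.9],
    [-0.006, 0.002, 0.012, 0, 0, 0, 1],
    [-0.006, 0.002, 0.012, 0, 0, 0, 1],
    [-0.006, 0.002, 0.012, 0, 0, 0, 1],
    [-0.006, 0.002, 0.012, 0, 0, 0, 1]
  ]
}}

```text
time_s: 14.15
tool_pos: [0.7057, 0.122, 0.0074]
tool_rot: [179.9, -26.9, 25.1]
force: [0.5, -0.1, -0.2]
grip_width: 0.0853
grasp_force: 0.0
```

```bash
python3 w.py b1 spacer; python3 sp.py b1 200 190 320 330;  python3 - <<'E'
from pl import *
st()
S=np.array([.70,.12,.016]);f=lambda y,t,h:(S+[0,0,h]-rot(y,t).apply(off),y,t)
plan([f(25,27,.06),f(25,5,.12)])
E
```

```text
[0.7057 0.122  0.0074] [179.95 -26.89  25.15]
spacer [([264.9, 238.4], 0.67)]
blue 911 px c [263.1 236.7] world [0.7034 0.1207 0.027 ] len [np.float64(0.0048), np.float64(0.0514)] axis deg from y -154.86
top 575 px c [285.6 285.2] world [0.6856 0.1001 0.035 ] len [np.float64(0.0416), np.float64(0.0109)] axis deg from y -150.52
off tool [-0.0019  0.0018 -0.0104]
t 14.25 tool [0.7057 0.122  0.0074] [179.95 -26.89  25.15] spacer rel nest mm [208.3 -96.8 -60.2] q [ 31.4  30.8 -47.  108.7  32.5  25.9 -97.6] F [-1.2  0.3  0.4]
[0.138, -0.003, -0.268, -0.0, 0.001, 0.002] rows>= 2
[0.253, -0.003, -0.535, 0.0, -0.255, 0.002] rows>= 3
```

View pics/b1.png

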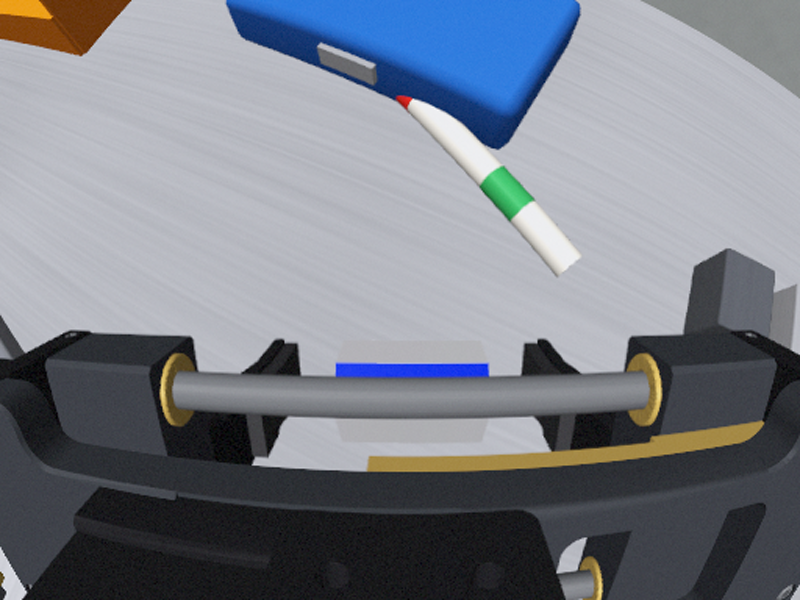

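The spacer is on the bench with its blue flat up, at about (412,390) partly behind the rail. I'll back up, measure it and regrasp vertically.

{"op": "apply_moves", "data": {
  "moves": [
    [0.045, 0, -0.09, 0, 0, 0, 1],
    [0.09, 0, -0.18, 0, 0, 0, 1],
    [0.138, 0, -0.27, 0, 0, 0, 1],
    [0.18, 0, -0.37, 0, -0.09, 0, 1],
    [0.22, 0, -0.45, 0, -0.18, 0, 1],
    [0.253, 0, -0.535, 0, -0.27, 0, 1],
    [0.21, 0, -0.535, 0, -0.313, 0, 1],
    [0.1, 0, -0.56, 0, -0.313, 0, 1],
    [0.1, 0, -0.56, 0, -0.313, 0, 1],
    [0.1, 0, -0.56, 0, -0.313, 0, 1]
  ]
}}

```text
time_s: 15.25
tool_pos: [0.676, 0.1078, 0.1162]
tool_rot: [179.9, 0.0, 25.1]
force: [0.7, -0.2, 0.1]
grip_width: 0.0871
grasp_force: 0.0
```

```bash
cat > sb.py <<'E'
from h import *
import pickle,sys
cal,im=pickle.load(open(sys.argv[1]+'.pkl','rb'));z=float(sys.argv[2]);x0,y0,x1,y1=map(int,sys.argv[3:7])
c=im[y0:y1,x0:x1].astype(int);r,g,b=c[...,0],c[...,1],c[...,2]
m=(b>r+90)&(b>g+90);k,l,s,ce=cv2.connectedComponentsWithStats(m.astype(np.uint8));i=1+np.argmax(s[1:,4])
bp=cv2.boxPoints(cv2.minAreaRect(np.argwhere(l==i)[:,::-1].astype(np.float32)))+[x0,y0]
W=np.array([onz('wrist',cal,p,z) for p in bp]);e=[W[1]-W[0],W[2]-W[1]];L=max(e,key=np.linalg.norm)
print(s[i],'centre',W.mean(0).round(4),onz('wrist',cal,ce[i]+[x0,y0],z).round(4),'dims',[np.linalg.norm(v).round(4) for v in e],'yaw',np.degrees(np.arctan2(-L[0],L[1]))%180)
E
python3 w.py b2 spacer; python3 sb.py b2 .032 150 110 400 225; python3 -c "
from pl import *
st()"
```

```text
[0.6764 0.1079 0.1166] [ 1.7993e+02 -4.0000e-02  2.5100e+01]
spacer [([262.2, 169.9], 0.64), ([275.2, 282.5], 0.2)]
[  83   50   60   21 1197] centre [0.6968 0.1175 0.032 ] [0.6972 0.1175 0.032 ] dims [np.float64(0.0495), np.float64(0.0172)] yaw 25.13047765621627
off tool [-0.0019  0.0018 -0.0104]
t 15.35 tool [0.6765 0.108  0.1168] [ 1.7993e+02 -5.0000e-02  2.5100e+01] spacer rel nest mm [ 186.1 -113.7   51.1] q [ 23.   34.9 -49.4  83.6  27.   73.8 -93.6] F [-1.   0.3  0.2]
```

Blue is up: the face measures 49.5 x 17 mm, centred at (0.697, 0.1175), yaw 25.1°. I'll descend vertically onto it.

Run:
```python
from pl import *
T=np.array([.697,.1175,.007]);plan([(T+[0,0,.05],25.1,0),(T,25.1,0)])
plan([((.697,.1175,.19),25.1,0)],(T,25.1,0))
A=((.697,.1175,.19),25.1,0);B=((.60,.20,.19),5,0);C=((.5134,.2564,.14),-11.6,0);plan([B],A);plan([C],B)
```

```text
off tool [-0.0019  0.0018 -0.0104]
[0.113, -0.0, 0.299, 0.001, -0.001, -0.0] rows>= 2
[0.113, -0.0, 0.549, 0.001, -0.001, -0.0] rows>= 3
[0.0, 0.0, -0.915, 0.0, 0.0, 0.0] rows>= 4
[-0.264, -0.579, -0.0, 0.0, -0.0, 0.234] rows>= 3
[-0.407, -0.319, 0.25, 0.0, -0.0, 0.193] rows>= 3
```

{"op": "apply_moves", "data": {
  "moves": [
    [0.06, 0, 0.12, 0, 0, 0, 1],
    [0.113, 0, 0.25, 0, 0, 0, 1],
    [0.113, 0, 0.36, 0, 0, 0, 1],
    [0.113, 0, 0.45, 0, 0, 0, 1],
    [0.113, 0, 0.51, 0, 0, 0, 1],
    [0.113, 0, 0.549, 0, 0, 0, 1],
    [0.113, 0, 0.549, 0, 0, 0, 1],
    [0.113, 0, 0.549, 0, 0, 0, 0.6],
    [0.113, 0, 0.549, 0, 0, 0, 0.5],
    [0.113, 0, 0.549, 0, 0, 0, 0.4],
    [0.113, 0, 0.549, 0, 0, 0, 0.4],
    [0.113, 0, 0.549, 0, 0, 0, 0.4],
    [0.113, 0, 0.549, 0, 0, 0, 0.4]
  ]
}}

```text
time_s: 16.65
tool_pos: [0.6966, 0.1175, 0.0068]
tool_rot: [179.9, -0.0, 25.1]
force: [0.2, -0.1, 1.6]
grip_width: 0.0495
grasp_force: 40.0
```

{"op": "apply_moves", "data": {
  "moves": [
    [0, 0, -0.2, 0, 0, 0, 0.4],
    [0, 0, -0.42, 0, 0, 0, 0.4],
    [0, 0, -0.66, 0, 0, 0, 0.4],
    [0, 0, -0.915, 0, 0, 0, 0.4],
    [0, 0, -0.915, 0, 0, 0, 0.4]
  ]
}}

```text
time_s: 17.15
tool_pos: [0.6997, 0.1198, 0.1979]
tool_rot: [179.8, -0.7, 25.1]
force: [-0.4, 0.8, -2.0]
grip_width: 0.0496
grasp_force: 40.0
```

{"op": "apply_moves", "data": {
  "moves": [
    [-0.07, -0.14, 0, 0, 0, 0.06, 0.4],
    [-0.13, -0.29, 0, 0, 0, 0.12, 0.4],
    [-0.2, -0.44, 0, 0, 0, 0.18, 0.4],
    [-0.264, -0.579, 0, 0, 0, 0.234, 0.4],
    [-0.264, -0.579, 0, 0, 0, 0.234, 0.4]
  ]
}}

```text
time_s: 17.65
tool_pos: [0.5943, 0.2054, 0.1887]
tool_rot: [-180.0, 0.2, 5.4]
force: [-0.1, 0.6, -3.9]
grip_width: 0.0497
grasp_force: 40.0
```

{"op": "apply_moves", "data": {
  "moves": [
    [-0.1, -0.08, 0, 0, 0, 0.05, 0.4],
    [-0.2, -0.16, 0, 0, 0, 0.1, 0.4],
    [-0.3, -0.24, 0.05, 0, 0, 0.15, 0.4],
    [-0.407, -0.319, 0.15, 0, 0, 0.193, 0.4],
    [-0.407, -0.319, 0.25, 0, 0, 0.193, 0.4],
    [-0.407, -0.319, 0.25, 0, 0, 0.193, 0.4],
    [-0.407, -0.319, 0.25, 0, 0, 0.193, 0.4]
  ]
}}

```text
time_s: 18.35
tool_pos: [0.513, 0.2557, 0.1389]
tool_rot: [179.9, 0.0, -11.6]
force: [-0.7, 0.5, -2.6]
grip_width: 0.0499
grasp_force: 40.0
```

```bash
sed -i 's/^N=.*/N=np.array([.5153,.256,.076]);off=np.array([.0004,0,-.0092])/; s/t=40/t=0/' pl.py
python3 - <<'E'
from pl import *
st();plan([pl(-.006,.03),pl(-.004,.01),pl(-.002,.003),pl(-.002,.001),pl(-.001,0)])
E
python3 w.py m3 fence
```

```text
off tool [-0.0019  0.0018 -0.0104]
t 18.35 tool [0.513  0.2557 0.1389] [ 1.799e+02  3.000e-02 -1.160e+01] spacer rel nest mm [-1.8 -0.8 72.1] q [  13.3   19.1  -50.3   99.    15.6   69.4 -142.7] F [-0.7  0.5 -2.6]
[-0.021, -0.004, 0.21, 0.001, 0.0, -0.0] rows>= 1
[-0.011, -0.005, 0.31, 0.001, 0.0, -0.0] rows>= 2
[-0.001, -0.005, 0.345, 0.001, 0.0, -0.0] rows>= 2
[-0.001, -0.005, 0.355, 0.001, 0.0, -0.0] rows>= 2
[0.004, -0.005, 0.36, 0.001, 0.0, -0.0] rows>= 2
[0.5137 0.256  0.1397] [ 1.7997e+02 -3.0000e-02 -1.1630e+01]
fence [([170.9, 155.5], 0.66)]
```

View pics/m3.png

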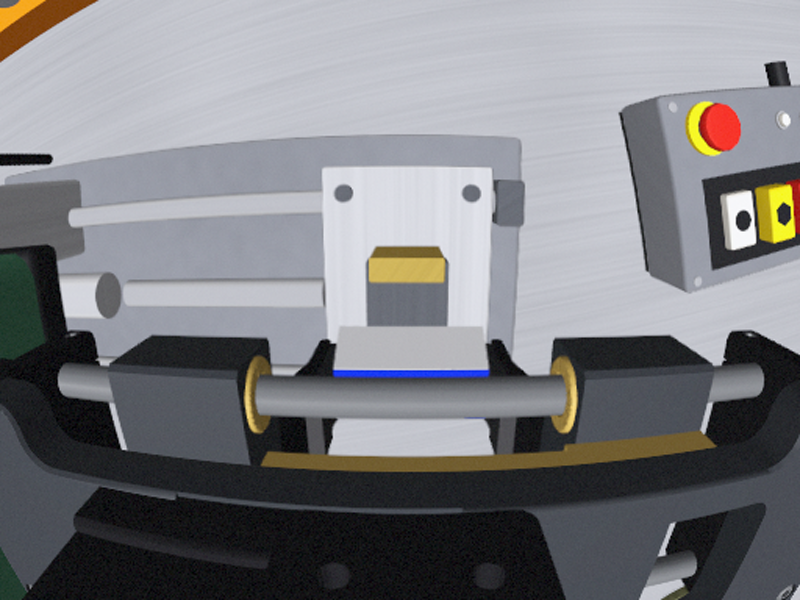

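The spacer is held blue up over the anvil. The brass fence is at (370–444, 258–283), ahead of it. I'll recheck the fence position from this second view while planning.

Run:
```python
from h import *
import pickle
cal,im=pickle.load(open('m3.pkl','rb'))
g=lambda u,v,z:onz('wrist',cal,np.array([u,v])*.64-.18,z)
ex=R.from_euler('z',-11.6,degrees=True).apply([1,0,0])
for n,a,x in (('near',[(369.5,283),(444.5,283)],.0185),('far',[(370,258.5),(444.5,258)],.0305)):
    q=np.array([g(*p,.086) for p in a]);print(n,np.linalg.norm(q[0]-q[1]).round(4),'nest',(q.mean(0)-ex*x).round(4),np.degrees(np.arctan2(*(q[0]-q[1])[1::-1]))-90)
```

```text
near 0.0357 nest [0.5151 0.2566 0.086 ] -11.614136999286558
far 0.035 nest [0.515  0.2565 0.086 ] -11.228828259557886
```

{"op": "apply_moves", "data": {
  "moves": [
    [-0.01, -0.005, 0.08, 0, 0, 0, 0.4],
    [-0.012, -0.005, 0.16, 0, 0, 0, 0.4],
    [-0.012, -0.005, 0.24, 0, 0, 0, 0.4],
    [-0.012, -0.005, 0.29, 0, 0, 0, 0.4],
    [-0.01, -0.005, 0.32, 0, 0, 0, 0.4],
    [-0.008, -0.005, 0.335, 0, 0, 0, 0.4],
    [-0.008, -0.005, 0.335, 0, 0, 0, 0.4],
    [-0.008, -0.005, 0.335, 0, 0, 0, 0.4]
  ]
}}

```text
time_s: 19.25
tool_pos: [0.5119, 0.2582, 0.0729]
tool_rot: [180.0, -0.1, -11.6]
force: [0.4, -0.4, -2.7]
grip_width: 0.0501
grasp_force: 40.0
```

Run:
```python
from pl import *
st();plan([pl(-.003,.002),pl(-.0015,.001),pl(-.001,0),pl(-.001,-.001)])
```

```text
off tool [-0.0019  0.0018 -0.0104]
t 19.25 tool [0.5119 0.2582 0.0729] [ 1.7999e+02 -6.0000e-02 -1.1570e+01] spacer rel nest mm [-3.4  1.4  6.1] q [  11.1   23.2  -48.5  102.7   19.4   62.7 -145.7] F [ 0.4 -0.4 -2.7]
[0.002, 0.007, 0.021, 0.0, -0.001, 0.0] rows>= 1
[0.009, 0.007, 0.026, 0.0, -0.001, 0.0] rows>= 1
[0.012, 0.007, 0.031, 0.0, -0.001, 0.0] rows>= 1
[0.012, 0.007, 0.036, 0.0, -0.001, 0.0] rows>= 1
```

{"op": "apply_moves", "data": {
  "moves": [
    [0.003, 0.004, 0.012, 0, 0, 0, 0.4],
    [0.006, 0.007, 0.02, 0, 0, 0, 0.4],
    [0.009, 0.007, 0.026, 0, 0, 0, 0.4],
    [0.012, 0.007, 0.031, 0, 0, 0, 0.4],
    [0.012, 0.007, 0.031, 0, 0, 0, 0.4]
  ]
}}

```text
time_s: 19.75
tool_pos: [0.5133, 0.2559, 0.0667]
tool_rot: [179.9, -0.0, -11.6]
force: [-2.4, -2.6, 2.8]
grip_width: 0.0494
grasp_force: 40.0
```

Run:
```python
from pl import *
st()
```

```text
off tool [-0.0019  0.0018 -0.0104]
t 19.75 tool [0.5133 0.2559 0.0667] [ 1.7991e+02 -1.0000e-02 -1.1580e+01] spacer rel nest mm [-1.5 -0.5 -0.1] q [  11.    23.7  -48.2  102.9   19.9   62.3 -145.8] F [-2.4 -2.6  2.8]
```

The spacer is in contact at z, within 1.5 mm of the nest. I'll release and lift straight up.

{"op": "apply_moves", "data": {
  "moves": [
    [0, 0, 0, 0, 0, 0, 0.58],
    [0, 0, 0, 0, 0, 0, 0.62],
    [0, 0, 0, 0, 0, 0, 0.7],
    [0, 0, 0, 0, 0, 0, 0.9],
    [0, 0, 0, 0, 0, 0, 0.9],
    [0, 0, -0.05, 0, 0, 0, 0.9],
    [0, 0, -0.15, 0, 0, 0, 0.9],
    [0, 0, -0.3, 0, 0, 0, 0.9],
    [0, 0, -0.5, 0, 0, 0, 0.9],
    [-0.1, 0, -0.6, 0, 0, 0, 0.9],
    [-0.25, 0.1, -0.6, 0, 0, 0, 0.9],
    [-0.25, 0.1, -0.6, 0, 0, 0, 0.9],
    [-0.25, 0.1, -0.6, 0, 0, 0, 0.9]
  ]
}}

```text
time_s: 21.05
tool_pos: [0.4607, 0.2462, 0.1871]
tool_rot: [179.9, -0.2, -11.6]
force: [0.7, 0.7, 1.1]
grip_width: 0.0785
grasp_force: 0.0
```

```bash
python3 w.py m4 spacer key_hex_top key_round_top key_flat_top key_square_top; python3 sb.py m4 .092 100 60 400 225;python3 - <<'E'
from pl import *
st();import cv2,pickle
cal,im=pickle.load(open('m4.pkl','rb'))
N=np.array([.5153,.256,.092]);print('nest px',proj('wrist',cal,N))
E
```

```text
[0.4612 0.2464 0.1869] [ 1.7996e+02 -1.3000e-01 -1.1600e+01]
spacer [([242.8, 136.9], 0.91)]
key_hex_top [([455.8, 83.9], 0.61)]
key_round_top [([434.7, 88.2], 0.71)]
key_flat_top [([478.3, 80.8], 0.66)]
key_square_top [([492.5, 80.8], 0.66)]
[ 111   67   58   21 1178] centre [0.5141 0.2554 0.092 ] [0.5138 0.2552 0.092 ] dims [np.float64(0.0495), np.float64(0.0174)] yaw 167.8037501992507
off tool [-0.0019  0.0018 -0.0104]
t 21.35 tool [0.4609 0.2468 0.186 ] [ 1.800e+02  4.000e-02 -1.158e+01] spacer rel nest mm [-51.  -20.  119.2] q [  18.5    8.9  -53.4  102.4    7.5   72.4 -138.5] F [-0.3  0.4 -0.5]
nest px [238.34503553 135.64058192]
```

View pics/m4.png

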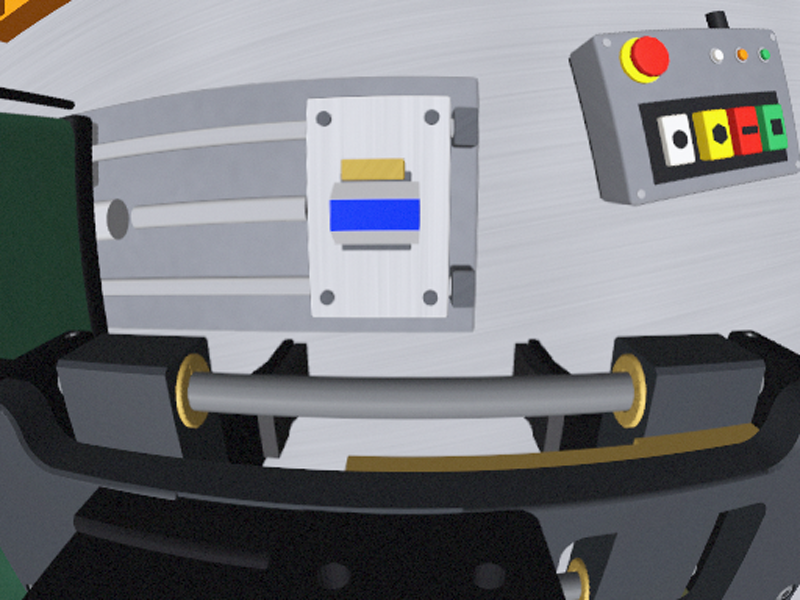

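The spacer sits blue up against the fence, 1–2 mm from the nest point. Next I'll locate the yellow key, which is at about (717,134) in this view.

Run:
```python
from h import *
import pickle
rays=[]
for n,P in (('m1',{'w':(586,112),'y':(623,106),'r':(656,102),'g':(686,99)}),('m2',{'w':(681,273),'y':(714,263),'r':(741,256),'g':(764,250)}),('m4',{'w':(681,139),'y':(719,133),'r':(748,130),'g':(777,127)})):
    cal,im=pickle.load(open(n+'.pkl','rb'))
    print(n,{k:onz('wrist',cal,np.array(p)*.64-.18,.070 if k=='w' else .078).round(4)[:2].tolist() for k,p in P.items()})
    rays.append(ray('wrist',cal,np.array(P['y'])*.64-.18,True))
print('tri yellow',tri(rays).round(4))
# approach
plan([((.47,.13,.22),30,0),((.46,.03,.23),72,0)])
```

```text
m1 {'w': [0.5289, 0.0472], 'y': [0.5302, 0.0183], 'r': [0.5315, -0.0124], 'g': [0.5326, -0.0426]}
m2 {'w': [0.5295, 0.0478], 'y': [0.5305, 0.0188], 'r': [0.5328, -0.0133], 'g': [0.5349, -0.044]}
m4 {'w': [0.529, 0.0472], 'y': [0.5307, 0.0186], 'r': [0.5315, -0.0102], 'g': [0.5325, -0.0423]}
tri yellow [0.5306 0.018  0.0772]
[0.162, 0.563, -0.17, -0.0, 0.0, -0.484] rows>= 5
[0.213, 1.063, -0.22, -0.0, 0.0, -0.973] rows>= 10
```

Run:
```python
from h import *
A=((.48,.12,.2),40,0)
plan([A]);plan([((.5305,.0185,.14),92.3,0)],A)
```

```text
[0.221, 0.602, -0.07, -0.0, 0.0, -0.6] rows>= 7
[-0.133, 0.551, 0.3, 0.0, 0.0, -0.609] rows>= 7
```

{"op": "apply_moves", "data": {
  "moves": [
    [0.03, 0.09, -0.07, 0, 0, -0.09, 0.6],
    [0.06, 0.17, -0.07, 0, 0, -0.18, 0.3],
    [0.09, 0.26, -0.07, 0, 0, -0.27, 0],
    [0.125, 0.34, -0.07, 0, 0, -0.36, 0],
    [0.155, 0.43, -0.07, 0, 0, -0.45, 0],
    [0.19, 0.52, -0.07, 0, 0, -0.54, 0],
    [0.221, 0.602, -0.07, 0, 0, -0.6, 0],
    [0.221, 0.602, -0.07, 0, 0, -0.6, 0]
  ]
}}

```text
time_s: 22.15
tool_pos: [0.4804, 0.1171, 0.2]
tool_rot: [180.0, 0.1, 39.7]
force: [-0.2, -0.5, 0.7]
grip_width: 0.0224
grasp_force: 0.0
```

{"op": "apply_moves", "data": {
  "moves": [
    [-0.02, 0.08, 0, 0, 0, -0.09, 0],
    [-0.04, 0.16, 0, 0, 0, -0.18, 0],
    [-0.06, 0.24, 0, 0, 0, -0.27, 0],
    [-0.08, 0.33, 0, 0, 0, -0.36, 0],
    [-0.1, 0.41, 0.05, 0, 0, -0.45, 0],
    [-0.12, 0.5, 0.15, 0, 0, -0.54, 0],
    [-0.133, 0.551, 0.25, 0, 0, -0.609, 0],
    [-0.133, 0.551, 0.3, 0, 0, -0.609, 0],
    [-0.133, 0.551, 0.3, 0, 0, -0.609, 0],
    [-0.133, 0.551, 0.3, 0, 0, -0.609, 0]
  ]
}}

```text
time_s: 23.15
tool_pos: [0.5302, 0.0199, 0.141]
tool_rot: [180.0, -0.0, 92.3]
force: [-0.1, 0.8, 0.1]
grip_width: 0.0002
grasp_force: 0.0
```

Run:
```python
from h import *
o=env.get_obs();print(o['tool_pos'],o['tool_rot'],o['force'],o['grip_width'],o['qpos'])
p=np.array([.5305,.0185,0]);plan([(p+[0,0,z],92.3,0) for z in (.088,.08,.074,.0665,.0645)])
```

```text
[0.53019836 0.01993262 0.14097562] [ 1.79966873e+02 -1.09558465e-03  9.23015162e+01] [-0.05134177  0.81228905  0.14149455] 0.00024378472490308158 [ 39.71210223  12.14482468 -49.37777931 104.72495452   9.9507656
  67.5737098  -10.54595456]
[-0.007, 0.001, 0.265, 0.0, -0.0, 0.0] rows>= 2
[-0.007, 0.001, 0.305, 0.0, -0.0, 0.0] rows>= 2
[-0.007, 0.001, 0.335, 0.0, -0.0, 0.0] rows>= 2
[-0.007, 0.001, 0.372, 0.0, -0.0, 0.0] rows>= 2
[-0.007, 0.001, 0.382, 0.0, -0.0, 0.0] rows>= 2
```

{"op": "apply_moves", "data": {
  "moves": [
    [-0.007, 0.001, 0.15, 0, 0, 0, 0],
    [-0.007, 0.001, 0.23, 0, 0, 0, 0],
    [-0.007, 0.001, 0.28, 0, 0, 0, 0],
    [-0.007, 0.001, 0.305, 0, 0, 0, 0],
    [-0.007, 0.001, 0.325, 0, 0, 0, 0],
    [-0.007, 0.001, 0.345, 0, 0, 0, 0],
    [-0.007, 0.001, 0.36, 0, 0, 0, 0],
    [-0.007, 0.001, 0.37, 0, 0, 0, 0],
    [-0.007, 0.001, 0.375, 0, 0, 0, 0],
    [-0.007, 0.001, 0.375, 0, 0, 0, 0]
  ]
}}

```text
time_s: 24.15
tool_pos: [0.5308, 0.017, 0.0668]
tool_rot: [180.0, 0.1, 92.3]
force: [-4.3, 1.1, 10.2]
grip_width: 0.0007
grasp_force: 5.4
```

{"op": "apply_moves", "data": {
  "moves": [
    [0, 0, 0.008, 0, 0, 0, 0],
    [0, 0, 0.01, 0, 0, 0, 0],
    [0, 0, 0.01, 0, 0, 0, 0]
  ]
}}

```text
time_s: 24.45
tool_pos: [0.5309, 0.017, 0.0665]
tool_rot: [180.0, 0.2, 92.3]
force: [-9.8, 0.8, 25.0]
grip_width: 0.0002
grasp_force: 12.0
```

{"op": "apply_moves", "data": {
  "moves": [
    [0, 0, -0.05, 0, 0, 0, 0],
    [0, 0, -0.2, 0, 0, 0, 0],
    [0, 0, -0.45, 0, 0, 0, 0],
    [0, 0, -0.7, 0, 0, 0, 0],
    [0.3, -0.3, -0.7, 0, 0, 0, 0],
    [0.3, -0.3, -0.7, 0, 0, 0, 0],
    [0.3, -0.3, -0.7, 0, 0, 0, 0],
    [0.3, -0.3, -0.7, 0, 0, 0, 0]
  ]
}}

```text
time_s: 25.25
tool_pos: [0.4681, 0.0741, 0.2037]
tool_rot: [179.9, 0.2, 92.4]
force: [-0.4, -0.8, 0.1]
grip_width: 0.0002
grasp_force: 0.0
```

Run:
```python
from h import *
c=viewer.get_calibration('wrist');w=viewer.read_camera('wrist');s=viewer.read_camera('scene')
print(env.get_obs()['time_s'],env.get_obs()['tool_pos'])
a=cv2.resize(w,(512,384));u,v=proj('scene',viewer.get_calibration('scene'),[.53,.0,.07]).astype(int)
b=cv2.resize(s[v-32:v+32,u-40:u+200],(800,213),interpolation=cv2.INTER_CUBIC)
o=np.zeros((600,800,3),np.uint8);o[:384,:512]=a;o[387:]=b
cv2.imwrite('pics/end.png',o[...,::-1])
```

```text
25.35 [0.46861324 0.07324927 0.20339018]
```

View pics/end.png

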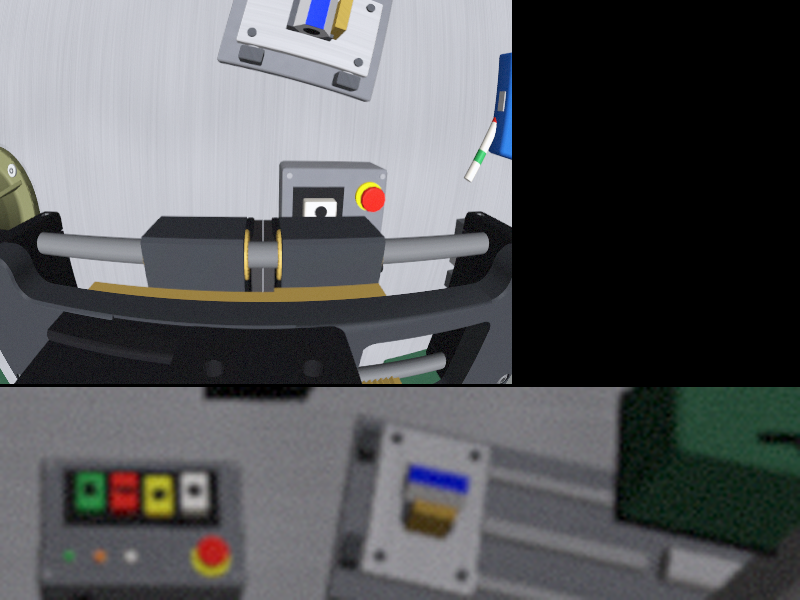

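The white key now stands higher and the yellow one is sunk. The spacer is in place with blue up, and the hand is clear of everything.

```bash
python3 -c "
from cell import env
print(env.sign_off())"
```

```text
the job is handed in; nothing more can be done
None
```

I handed the job in at about 25 s, and no verdict came back: the spacer lies blue up against the fence, about 1 mm from the nest point, the yellow key is down and the white key up in the last picture, and the hand is clear.

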